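Feed a row of chocolate boxes home in the date coder and shut the gate

ROBOT

A 6-joint arm with a two-finger parallel gripper is mounted at the origin on the work surface. World frame = base frame: x ahead of the robot, y to its left, z up, the work surface at z = 0. Lengths are in m, angles in rad, forces in N, time in s.
With the tool pointing down it reaches from about 0.35 to 0.975 m from the base axis. Payload 4.9 kg.
Tool frame: the origin (TCP) lies at the very end of the fingers, on their centre line; the grasp point (between the pads) lies 19 mm behind it (manip.hold_point_z is the distance from the TCP to the grasp point, in m); z points along the fingers, y is the direction in which the jaws open and shut (so a half turn about z gives the same grasp; the last joint's range is limited). The gripper opens to 85 mm and grips with 20 to 120 N. Pads are 22 mm wide; open, the fingers measure 114 mm over their backs; the gripper's body (76 mm by 85 mm) begins 54 mm behind the grasp point. The pads swing forward as they close: fully open they stand 13 mm farther back than shut.
Start: joints at [1.153, 0.053, 1.613, -0, 1.476, -0.119], TCP at [0.184, 0.597, 0.2] pointing down, gripper open.
Joint ranges: [-3.01, 3.01], [-1.01, 2.22], [0.06, 2.58], [-1.02, 4.17], [0.09, 2.62], [-3.14, 3.14]. Speed limits (rad/s): [2.57, 2.57, 3.14, 3.14, 3.14, 3.14].

INTERFACE

Orientations are given as a unit quaternion [w, x, y, z].
In Python, from plant import monitor, grab_frame, camera_params, ticket, manip gives the robot as it stands.
- The arm moves only by the tool play_rows, never from a script. Its argument "commands" is a list of rows, each an object of numbers: "dx", "dy", "dz": the shift along the tool's x, y, z in cm; "rx", "ry", "rz": the turn, a rotation vector about the tool's x, y, z in rad; "claw": the closure, from 0 (fully open) to 1 (shut). In form: [{"dx": .., "dy": .., "dz": .., "rx": .., "ry": .., "rz": .., "claw": ..}, ...]. A call has 1 to 5 rows; each row is the pose to reach, as a shift and turn from the pose measured when the call began, along the tool's axes at that moment; what a row does not reach only later rows make up. A row lasts 1/10 s, in which the tool goes at most 50 mm and 8.59 degrees, less where a joint would pass 70% of its speed; a pose out of reach is approached as far as the arm can. A call with a gripper value outside its range is refused whole. The fingers move at their own pace and stop on an object; the grip force is fixed at half the most. Time passes only in rows, so rows that repeat a pose let the fingers close. It gives the time, the measured TCP pose, the force and the opening at its end, in the units of the state.
- monitor.state(): the state, without advancing time (a new reading comes with each control period).
- grab_frame(name): name is "scene" or "side" or "wrist"; returns the picture (384x512x3 uint8, blue, green, red); there is no depth.
- camera_params(name): a dict with "fx", "fy", "cx", "cy" (pixels), "rvec" (rotation vector, rad) and "tvec" (3), from world to camera coordinates, as OpenCV has them; the wrist camera has in their place "tool_from_camera" (4x4, takes a point from camera to tool coordinates, whose origin is the TCP and whose axes are the flange's). Camera axes: x right, y down, z forward; pixel columns grow to the right and rows downward; lengths in m; the calibration is good to about 2 mm. A picture is of the moment at which its call begins: read the wrist's pose just before it. camera_params takes no time and is no camera call.
- ticket.job_done(): hands the job in, once; it reports no verdict.
The state is a dict: "time": time; "joint_pos": joint angles; "joint_vel": joint speeds; "joint_efforts": joint torques, N m; "tool_pos": TCP position; "tool_rot": TCP orientation; "contact_force": force on the tool from outside, world axes, zero at the start; "ft_torque": the same for the moment, N m; "gripper_width": opening from 0.0 (shut) to 1.0 (fully open).
Only numpy, scipy, OpenCV 4.12 (cv2) and the standard library are available. Lean on these libraries where they do the work, as an engineer would, in place of code of your own. Each camera call takes 0.05 s, during which the arm holds its last target.

TASK

The four chocolate boxes standing in a touching row in the date coder's lane are short of its end stop. Push the row along as one train, with your fingers on the rear box only, until the front box is fully home against the end stop, then swing the lane's gate fully shut across the lane behind the rear box. Do not lift or tip any box, and leave everything else on the bench where it is.

Things in the scene. Friction and masses are not known exactly. Their poses are not given: they have to be found in the camera images.
- lane: the fixed date coder with its straight steel loading lane. Origin on the lane's centre line, on the bench, z up; +y runs along the lane to the end stop (white control housing beyond it), +x across it, away from the robot. Bed 35 mm above the bench, from y = -220 mm to the stop at +200 mm. Side guides (inner faces at x = -41.5 and +41.5 mm, 6 mm thick) rise 18 mm above the bed
- stop_face (a point): centre of the end stop's flat face, at bed level (the stop rises 46 mm): where the front of the front box must come; axes as lane. An aluminium beam runs along the lane's far side (lane x = 68 to 98 mm, top 80 mm above the bench); the print carriage stands parked past the stop, 180 mm high
- gate (a joint): angle of the lane's swing gate, a flat level steel bar, 104 mm long, 6 mm thick. 0 = shut, against its stop: square across the lane, 4 mm behind the rear box of a row that is home. 1.57 = open, pointing back along the lane away from the end stop; to 2.2 = swung farther out towards the robot. Shuts anticlockwise seen from above; 0.6 N near its free end moves it; it stays where left
- gate_hinge (a point): the gate's upright hinge axis, on the near (robot) side guide at x = -54, y = -27 mm of lane; the point is at the bar's lower edge, 21 mm above the lane bed (the bar spans 21 to 43 mm above the bed)
- gate_tip (a point): free end of the gate bar, 97 mm from the hinge, at the bar's upper edge, on the axis of a black thumb post (13 mm across, which rises 17 mm more)
- box1: closed cream-lidded chocolate box, front box, nearest the end stop; 80 mm across the lane (own x), 55 mm along the lane (own y), 46 mm high, 0.08 to 0.17 kg; origin at the centre of its underside, on the lane bed. The four stand in one touching row
- box2: closed cream-lidded chocolate box, second box; 80 mm across the lane (own x), 55 mm along the lane (own y), 46 mm high, 0.08 to 0.17 kg; origin at the centre of its underside, on the lane bed. The four stand in one touching row
- box3: closed cream-lidded chocolate box, third box; 80 mm across the lane (own x), 55 mm along the lane (own y), 46 mm high, 0.08 to 0.17 kg; origin at the centre of its underside, on the lane bed. The four stand in one touching row
- box4: closed cream-lidded chocolate box, rear box, farthest from the end stop: the one to push; 80 mm across the lane (own x), 55 mm along the lane (own y), 46 mm high, 0.08 to 0.17 kg; origin at the centre of its underside, on the lane bed. The four stand in one touching row
- tin: bystander: round lidded tin, 75 mm across, 40 mm high; origin at the centre of its underside
- bowl: bystander: green glass bowl, 100 mm across, 42 mm high; origin at the centre of its underside
- jar: bystander: glass jar with steel lid, 60 mm across, 75 mm high; origin at the centre of its underside
- spool: bystander: brown ribbon spool lying flat, 72 mm across, 28 mm high; origin at the centre of its underside
- bottle: bystander: white bottle of cleaner, 52 mm across, 150 mm high; origin at the centre of its underside
- spatula: bystander: spatula lying flat; its x axis runs along it from handle to blade
- brush: bystander: brush lying flat; its x axis runs along it from handle to bristles
Not all that is in view belongs to the job. Leave any blue or purple look-alike of the box4 alone.

How it is judged:
On the way, in this order (a step that is already met when the one before it is completed fails the run):
1. the whole row is home: front box against the end stop, the others closed up behind it, gate not yet shut (y of box1 in the frame of lane above 0.1695 m and y of box2 in the frame of lane above 0.114 m and y of box3 in the frame of lane above 0.0585 m and y of box4 in the frame of lane above 0.0025 m and z of each of box1, box2, box3, box4 in the frame of lane below 0.039 m and value of joint gate above 0.3 rad), for 0.2 s.
2. the gate is shut behind the row (y of box1 in the frame of lane above 0.1695 m and y of box2 in the frame of lane above 0.114 m and y of box3 in the frame of lane above 0.0585 m and y of box4 in the frame of lane above 0.0025 m and value of joint gate below 0.08 rad), for 0.2 s.
At the end, for the whole second after the job is handed in: All four boxes stand on the lane bed between the guides, at rest, the front box within 3 mm of the end stop and the rear box within 5 mm of its closed-up place, and the gate is shut across the lane behind them (within 0.08 rad of its stop) (all of step 2 and z of each of box1, box2, box3, box4 in the frame of lane below 0.039 m and x of box1 in the frame of lane between -0.006 and 0.006 m and x of box2 in the frame of lane between -0.006 and 0.006 m and x of box3 in the frame of lane between -0.006 and 0.006 m and x of box4 in the frame of lane between -0.006 and 0.006 m and linear speed of each of box1, box2, box3, box4 below 0.01 m/s and velocity of joint gate between -0.05 and 0.05 rad/s); the robot touches nothing.
It fails at once if a box is lifted off the lane bed (z of any of box1, box2, box3, box4 in the frame of lane above 0.047 m).
It fails at once if a box is tipped (angle between any of box1, box2, box3, box4's own z axis and vertical above 0.25 rad).
It fails at once if the fingers push on a box other than the rear one (contact force between the fingers and box1 above 1 N or contact force between the fingers and box2 above 1 N or contact force between the fingers and box3 above 1 N).
It fails at once if something else on the bench is moved by more than 20 mm (distance of any of tin, bowl, jar, spool, bottle, spatula, brush from where it was at the start of the episode above 0.02 m).
It also fails if it takes over 58 s, if anything falls off the work surface, if the arm or the gripper's body presses on something with over 40 N, if the wrist force passes 120 N, or if a joint passes its speed limit or range.

## Working session

There is one attempt and no reset: what is moved stays moved. The work goes in short steps, Python scripts to look and compute and a tool call to move; the robot and the scene stay as the last step left them, time stands still between calls to the robot, and variables do not carry over. Pictures are saved under pics/ and viewed, and the job is handed in when it is done.

Besides the shell and the picture viewer there is one more tool, called as a command line: name --argument value ..., lists and objects as JSON in quotes. play_rows: Moves the arm, as the interface text tells. Its arguments: {"type":"object","properties":{"commands":{"type":"array"}},"required":["commands"]}

```bash
mkdir -p pics; python3 - <<'E'
from plant import monitor, grab_frame, camera_params, manip
import cv2
s=monitor.state();print(s)
for n in("scene","side","wrist"):
    cv2.imwrite(f"pics/{n}0.png",grab_frame(n)); print(n,camera_params(n))
print([a for a in dir(manip) if a[0]!='_'])
E
```

```text
{'time': 0.0, 'joint_pos': array([ 1.15296871e+00,  5.33575418e-02,  1.61429748e+00,  2.46529774e-05,
        1.47598706e+00, -1.19001019e-01]), 'joint_vel': array([ 0.00017558, -0.00045875,  0.00111955,  0.00062388,  0.00061073,
        0.00105676]), 'joint_efforts': array([-1.69122850e-03, -3.93678474e+01, -3.70177281e+01, -2.39068386e-04,
        6.71748421e-03, -1.62060205e-07]), 'tool_pos': array([0.18371265, 0.59667407, 0.19856058]), 'tool_rot': array([-2.83587669e-04,  1.48859082e-01,  9.88857888e-01, -9.84767683e-04]), 'contact_force': array([ 0.47812266,  0.06145433, -0.08951337]), 'ft_torque': array([-0.02622   ,  0.01943645,  0.02077781]), 'gripper_width': 0.9990158685616015}
scene {'fx': 356.31604437326496, 'fy': 356.31604437326496, 'cx': 252.23283550578586, 'cy': 187.8600930138883, 'rvec': array([ 0.69909853,  2.57858217, -1.15178594]), 'tvec': array([ 0.54198118, -0.11361649,  1.28072647])}
side {'fx': 440.81578683044376, 'fy': 440.81578683044376, 'cx': 256.5292352416541, 'cy': 195.02750369385333, 'rvec': array([ 2.20637334, -0.80882851,  0.35796135]), 'tvec': array([-0.48640355,  0.27795709,  0.95729879])}
wrist {'fx': 338.17791064756466, 'fy': 338.17791064756466, 'cx': 258.5891112529723, 'cy': 192.6223889514535, 'tool_from_camera': array([[ 3.86194513e-05, -9.47665544e-01, -3.19264804e-01,
         8.17969890e-02],
       [ 9.99999957e-01, -5.58613684e-05,  2.86775562e-04,
         4.75867242e-04],
       [-2.89601888e-04, -3.19264801e-01,  9.47665502e-01,
        -1.72489602e-01],
       [ 0.00000000e+00,  0.00000000e+00,  0.00000000e+00,
         1.00000000e+00]])}
['IKError', 'hold_point_z']
```

View pics/scene0.png

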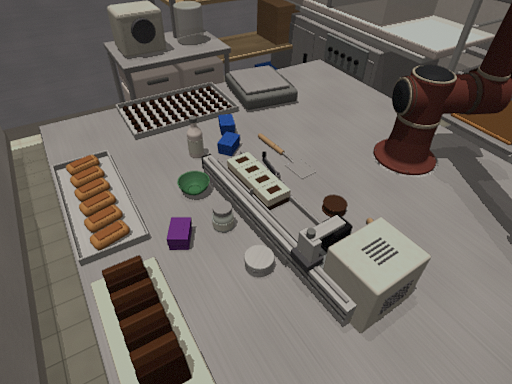

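View pics/side0.png

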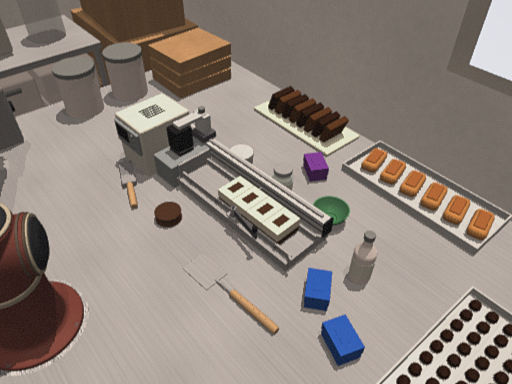

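View pics/wrist0.png

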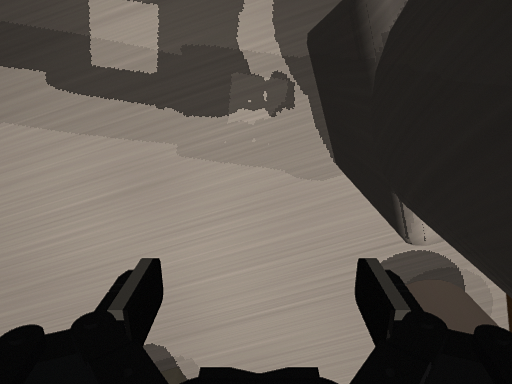

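The overview shows the lane with four cream boxes (scene about 230-290, 155-205; side about 220-298, 180-235), the housing and the bystanders. The blue (side 318,288 and 342,338) and purple (316,165) blocks are look-alikes. I'm enlarging to measure.

```bash
python3 - <<'E'
import cv2
a=cv2.imread('pics/side0.png')[135:275,150:345];cv2.imwrite('pics/side0z.png',cv2.resize(a,None,fx=4,fy=4,interpolation=cv2.INTER_CUBIC))
a=cv2.imread('pics/scene0.png')[135:285,190:385];cv2.imwrite('pics/scene0z.png',cv2.resize(a,None,fx=4,fy=4,interpolation=cv2.INTER_CUBIC))
E
```

```text
(no output)
```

View pics/side0z.png

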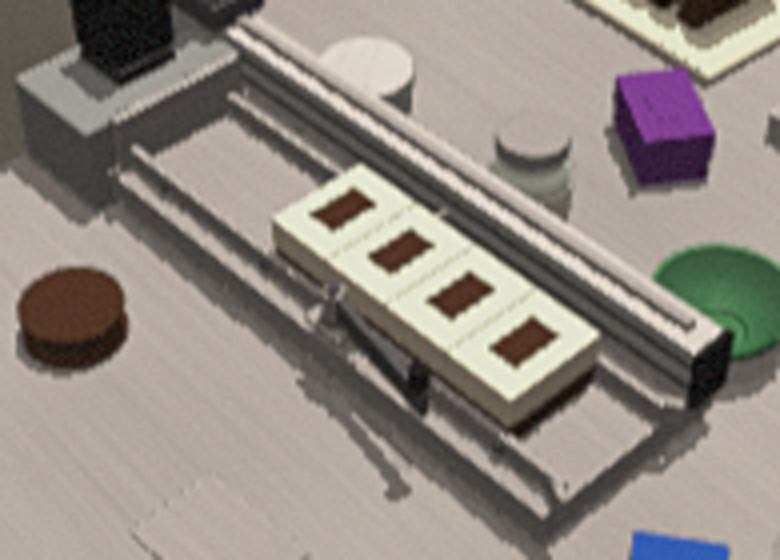

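View pics/scene0z.png

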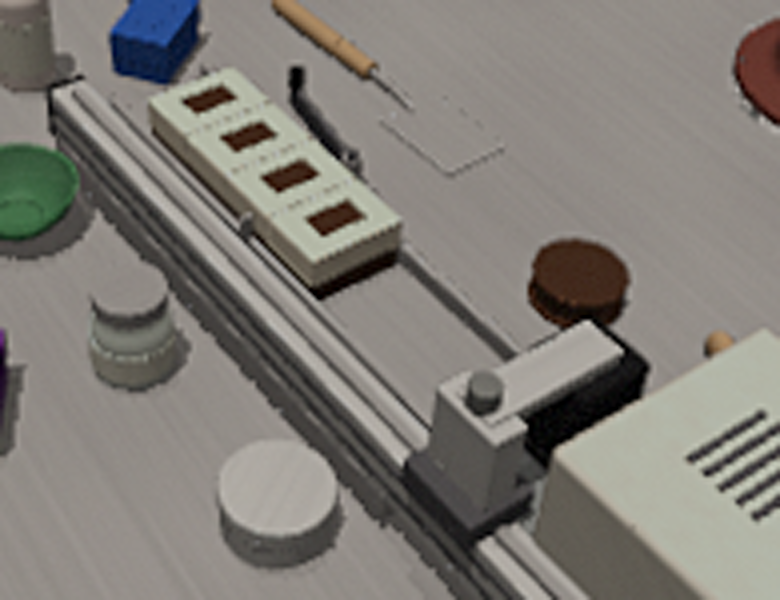

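```bash
cat > h.py <<'E'
import numpy as np, cv2
from plant import camera_params
P={n:camera_params(n) for n in("scene","side")}
def proj(n,p):
    c=P[n];K=np.array([[c['fx'],0,c['cx']],[0,c['fy'],c['cy']],[0,0,1.]])
    return cv2.projectPoints(np.array(p,float).reshape(-1,3),c['rvec'],c['tvec'],K,None)[0].reshape(-1,2)
def ray(n,uv,z):
    c=P[n];R=cv2.Rodrigues(c['rvec'])[0];o=-R.T@c['tvec']
    d=R.T@np.array([(uv[0]-c['cx'])/c['fx'],(uv[1]-c['cy'])/c['fy'],1]);return o+d*(z-o[2])/d[2]
def crop(n,u,v):
    o={'side':(150,135),'scene':(190,135)}[n]
    return np.array([(u+.5)/4-.5+o[0],(v+.5)/4-.5+o[1]])
def l2w(T,p):
    x,y,a=T;p=np.array(p,float).reshape(-1,3);c,s=np.cos(a),np.sin(a)
    return np.c_[x+c*p[:,0]-s*p[:,1],y+s*p[:,0]+c*p[:,1],p[:,2]]
E
python3 - <<'E'
from h import *
A={'side':[(274,218),(360,165),(598,337),(512,400)],'scene':[(402,222),(312,270),(150,100),(235,68)]}
for n in A:
    W=[ray(n,crop(n,*p),.081) for p in A[n]]
    print(n,np.round(W,4).tolist(),np.round([np.linalg.norm(W[i]-W[(i+1)%4]) for i in range(4)],4))
B=[('bedrear near',(548,512),.035),('bedrear far',(700,415),.035),('stop near',(118,118),.081),('hinge',(333,292),.08),('tip post',(418,362),.095)]
for k,p,z in B: print(k,ray('side',crop('side',*p),z).round(4))
print('tip scene',ray('scene',crop('scene',297,72),.095).round(4),'hinge',ray('scene',crop('scene',350,155),.08))
E
```

```text
side [[0.5172, 0.0133, 0.081], [0.5938, 0.0186, 0.081], [0.6039, -0.201, 0.081], [0.5289, -0.2051, 0.081]] [0.0768 0.2198 0.0751 0.2187]
scene [[0.5176, 0.0178, 0.081], [0.5997, 0.0275, 0.081], [0.6064, -0.1972, 0.081], [0.527, -0.2013, 0.081]] [0.0827 0.2248 0.0795 0.2193]
bedrear near [ 0.5148 -0.2546  0.035 ]
bedrear far [ 0.6388 -0.2602  0.035 ]
stop near [0.4961 0.1665 0.081 ]
hinge [ 0.5048 -0.0651  0.08  ]
tip post [ 0.4978 -0.156   0.095 ]
tip scene [ 0.4971 -0.1559  0.095 ] hinge [ 0.50716127 -0.06410609  0.08      ]
```

```bash
python3 - <<'E'
from h import *
T=(.559,-.035,.043)
L=[]
def box(x0,x1,y0,y1,z0,z1,c):
    pts=[(x,y,z) for z in(z0,z1) for x,y in((x0,y0),(x1,y0),(x1,y1),(x0,y1))]
    for i in range(4): L.append((pts[i],pts[(i+1)%4],c));L.append((pts[4+i],pts[4+(i+1)%4],c));L.append((pts[i],pts[i+4],c))
r=.0505
box(-.04,.04,r-.22,r,.035,.081,(0,0,255))
box(-.0475,-.0415,-.22,.2,.035,.053,(0,255,0));box(.0415,.0475,-.22,.2,.035,.053,(0,255,0))
box(.068,.098,-.22,.2,.035,.080,(255,0,0))
g=1.71
L.append(((-.054,-.027,.056),(-.054,-.027,.078),(255,0,255)))
tip=(-.054+.097*np.cos(g),-.027-.097*np.sin(g))
L.append(((-.054,-.027,.078),(*tip,.078),(255,0,255)));L.append(((*tip,.078),(*tip,.095),(255,0,255)))
for n,o in(('side',(150,135)),('scene',(190,135))):
    im=cv2.imread(f'pics/{n}0.png')[o[1]:o[1]+150,o[0]:o[0]+195];im=cv2.resize(im,None,fx=4,fy=4,interpolation=cv2.INTER_CUBIC)
    for a,b,c in L:
        p=(proj(n,l2w(T,[a,b]))-o+.5)*4-.5
        cv2.line(im,tuple(int(v) for v in p[0].round()),tuple(int(v) for v in p[1].round()),c,1,cv2.LINE_AA)
    cv2.imwrite(f'pics/ov_{n}.png',im)
print('bottle base',ray('side',(362,279),0),'bottle top',ray('side',(370,236),.15),'bottle scene top',ray('scene',(194,125),.15))
print('housing corners z?',ray('side',(118,122),.15),ray('side',(155,172),0))
E
```

```text
bottle base [ 0.63840329 -0.38682609  0.        ] bottle top [ 0.63432063 -0.37984574  0.15      ] bottle scene top [ 0.65382723 -0.32860683  0.15      ]
housing corners z? [0.42663976 0.36259015 0.15      ] [0.46751633 0.27179353 0.        ]
```

View pics/ov_side.png

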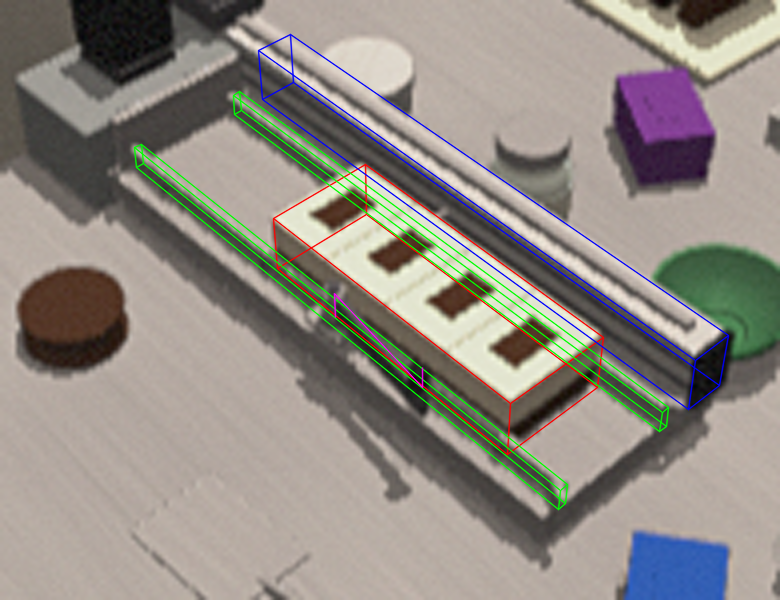

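View pics/ov_scene.png

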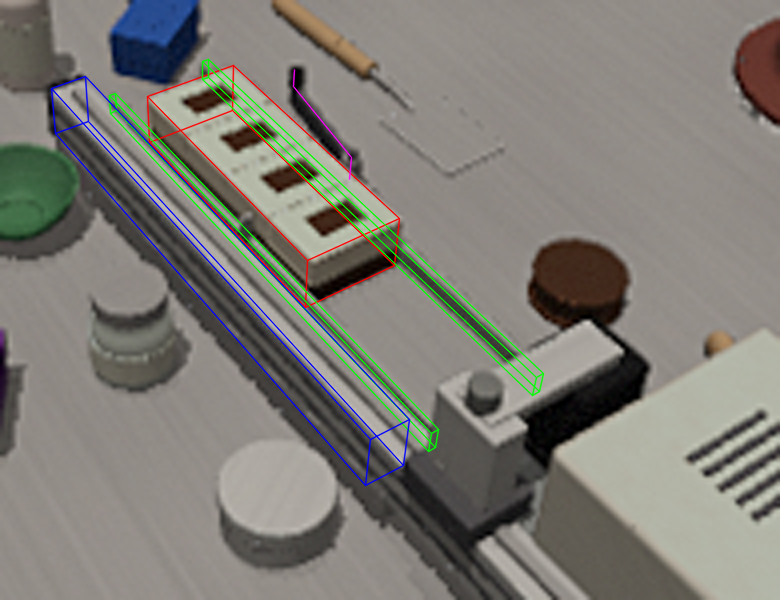

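The overlay fits: lane origin is about (0.559, -0.035) with yaw 0.043, the row front is at lane y 0.05 (150 mm short), and the gate is at about 1.7 rad. Next is a move helper.

```bash
cat > m.py <<'E'
import sys,numpy as np
from scipy.spatial.transform import Rotation as R
from plant import monitor
def cmd(*ws,yaw=None):
    s=monitor.state();q=s['tool_rot'];r=R.from_quat([q[1],q[2],q[3],q[0]]);M=r.as_matrix()
    print('t',round(s['time'],2),'pos',s['tool_pos'].round(4),'F',s['contact_force'].round(1))
    if yaw is not None: # desired: tool x along yaw dir, z down
        x=np.array([np.cos(yaw),np.sin(yaw),0]);z=np.array([0,0,-1.]);D=np.c_[x,np.cross(z,x),z]
        print('rot',(r.inv()*R.from_matrix(D)).as_rotvec().round(3))
    for w in ws: print(w,'->',(M.T@(np.array(w)-s['tool_pos'])*100).round(2))
E
python3 -c "
from m import *
cmd((.184,.597,.3),(.36,.2,.3),(.45,-.05,.3),(.568,-.25,.2),yaw=1.614)"
```

```text
t 0.15 pos [0.1838 0.5968 0.1988] F [-0.4 -0.5 -1.2]
rot [-2.000e-03  1.000e-03  1.229e+00]
(0.184, 0.597, 0.3) -> [-2.000e-02  1.000e-02 -1.012e+01]
(0.36, 0.2, 0.3) -> [-28.52 -32.75 -10.07]
(0.45, -0.05, 0.3) -> [-44.48 -53.99 -10.04]
(0.568, -0.25, 0.2) -> [-6.165e+01 -6.962e+01 -2.000e-02]
```

play_rows --commands '[{"dx":0,"dy":0,"dz":-5,"claw":1},{"dx":0,"dy":0,"dz":-10,"claw":1},{"dx":-3,"dy":-3.5,"dz":-10,"rz":0.1,"claw":1},{"dx":-6,"dy":-7,"dz":-10,"rz":0.22,"claw":1},{"dx":-9,"dy":-10.5,"dz":-10,"rz":0.35,"claw":1}]'

```text
invalid input
```

```bash
python3 -c "
from m import *
cmd((.36,.2,.3),(.45,-.05,.3),(.568,-.25,.2),yaw=1.614)"
```

```text
t 0.15 pos [0.1838 0.5968 0.1988] F [-0.4 -0.5 -1.2]
rot [-2.000e-03  1.000e-03  1.229e+00]
(0.36, 0.2, 0.3) -> [-28.52 -32.75 -10.07]
(0.45, -0.05, 0.3) -> [-44.48 -53.99 -10.04]
(0.568, -0.25, 0.2) -> [-6.165e+01 -6.962e+01 -2.000e-02]
```

Refused, probably because it wants every key in each row.

play_rows --commands '[{"dx":0,"dy":0,"dz":-5,"rx":0,"ry":0,"rz":0,"claw":1},{"dx":0,"dy":0,"dz":-10,"rx":0,"ry":0,"rz":0,"claw":1},{"dx":-3,"dy":-3.5,"dz":-10,"rx":0,"ry":0,"rz":0.1,"claw":1},{"dx":-6,"dy":-7,"dz":-10,"rx":0,"ry":0,"rz":0.22,"claw":1},{"dx":-9,"dy":-10.5,"dz":-10,"rx":0,"ry":0,"rz":0.35,"claw":1}]'

```text
time: 0.65
tool_pos: [0.2392, 0.4689, 0.2991]
tool_rot: [0.0, 0.321, 0.947, -0.001]
contact_force: [0.5, -0.6, 1.1]
gripper_width: 0.145
```

```bash
python3 -c "
from m import *
cmd((.36,.2,.3),(.45,-.05,.3),(.568,-.25,.2),yaw=1.614)"
```

```text
t 0.65 pos [0.2392 0.4689 0.2991] F [ 0.5 -0.6  1.1]
rot [-0.001  0.001  0.875]
(0.36, 0.2, 0.3) -> [-25.93 -14.02  -0.06]
(0.45, -0.05, 0.3) -> [-4.826e+01 -2.841e+01 -2.000e-02]
(0.568, -0.25, 0.2) -> [-69.78 -37.12  10.  ]
```

play_rows --commands '[{"dx":-4.4,"dy":-2.4,"dz":0,"rx":0,"ry":0,"rz":0.1,"claw":1},{"dx":-8.8,"dy":-4.8,"dz":0,"rx":0,"ry":0,"rz":0.2,"claw":1},{"dx":-13.2,"dy":-7.2,"dz":0,"rx":0,"ry":0,"rz":0.3,"claw":1},{"dx":-17.6,"dy":-9.6,"dz":0,"rx":0,"ry":0,"rz":0.4,"claw":1},{"dx":-22,"dy":-12,"dz":0,"rx":0,"ry":0,"rz":0.5,"claw":1}]'

```text
time: 1.15
tool_pos: [0.3404, 0.2398, 0.2992]
tool_rot: [0.0, 0.546, 0.838, -0.0]
contact_force: [1.8, 0.5, 0.3]
gripper_width: -0.001
```

```bash
python3 -c "
from m import *
cmd((.36,.2,.3),(.45,-.05,.3),(.568,-.25,.2),yaw=1.614)"
```

```text
t 1.15 pos [0.3404 0.2398 0.2992] F [1.8 0.5 0.3]
rot [-0.     0.001  0.371]
(0.36, 0.2, 0.3) -> [-4.43  0.19 -0.08]
(0.45, -0.05, 0.3) -> [-30.94  -1.65  -0.05]
(0.568, -0.25, 0.2) -> [-53.98   1.1    9.98]
```

play_rows --commands '[{"dx":-4.8,"dy":-0.2,"dz":0,"rx":0,"ry":0,"rz":0.08,"claw":1},{"dx":-9.6,"dy":-0.4,"dz":0,"rx":0,"ry":0,"rz":0.16,"claw":1},{"dx":-14.4,"dy":-0.6,"dz":0,"rx":0,"ry":0,"rz":0.24,"claw":1},{"dx":-19.2,"dy":-0.8,"dz":0,"rx":0,"ry":0,"rz":0.32,"claw":1},{"dx":-24,"dy":-1,"dz":0,"rx":0,"ry":0,"rz":0.371,"claw":1}]'

```text
time: 1.65
tool_pos: [0.4281, 0.0141, 0.2994]
tool_rot: [0.001, 0.693, 0.721, -0.0]
contact_force: [0.1, 0.5, 0.5]
gripper_width: 0.008
```

```bash
python3 -c "
from m import *
cmd((.568,-.25,.3),(.568,-.25,.12),yaw=1.614)"
```

```text
t 1.65 pos [0.4281 0.0141 0.2994] F [0.1 0.5 0.5]
rot [ 0.001  0.001 -0.003]
(0.568, -0.25, 0.3) -> [-2.695e+01  1.291e+01 -2.000e-02]
(0.568, -0.25, 0.12) -> [-26.93  12.89  17.98]
```

play_rows --commands '[{"dx":-4.5,"dy":2,"dz":0,"rx":0,"ry":0,"rz":0,"claw":1},{"dx":-9,"dy":4,"dz":0,"rx":0,"ry":0,"rz":0,"claw":1},{"dx":-13.5,"dy":6,"dz":0,"rx":0,"ry":0,"rz":0,"claw":1},{"dx":-18,"dy":8,"dz":0,"rx":0,"ry":0,"rz":0,"claw":1},{"dx":-22.5,"dy":10.5,"dz":0,"rx":0,"ry":0,"rz":0,"claw":1}]'

```text
time: 2.15
tool_pos: [0.5417, -0.2074, 0.2994]
tool_rot: [0.001, 0.693, 0.721, -0.0]
contact_force: [-0.0, 0.2, 0.8]
gripper_width: 0.004
```

```bash
python3 -c "
from m import *
cmd((.568,-.25,.3),(.568,-.25,.12),yaw=1.614)"
```

```text
t 2.15 pos [ 0.5417 -0.2074  0.2994] F [-0.   0.2  0.8]
rot [ 0.001  0.001 -0.004]
(0.568, -0.25, 0.3) -> [-4.36  2.46 -0.05]
(0.568, -0.25, 0.12) -> [-4.35  2.45 17.95]
```

play_rows --commands '[{"dx":-4.4,"dy":2.5,"dz":0,"rx":0,"ry":0,"rz":0,"claw":1},{"dx":-4.4,"dy":2.5,"dz":4.5,"rx":0,"ry":0,"rz":0,"claw":1},{"dx":-4.4,"dy":2.5,"dz":9,"rx":0,"ry":0,"rz":0,"claw":1},{"dx":-4.4,"dy":2.5,"dz":13.5,"rx":0,"ry":0,"rz":0,"claw":1},{"dx":-4.4,"dy":2.5,"dz":18,"rx":0,"ry":0,"rz":0,"claw":1}]'

```text
time: 2.65
tool_pos: [0.5681, -0.2505, 0.1173]
tool_rot: [0.0, 0.693, 0.721, -0.0]
contact_force: [-0.1, -1.0, -0.8]
gripper_width: 0.001
```

```bash
python3 - <<'E'
from m import *
from plant import grab_frame
import cv2
cmd((.568,-.25,.048),yaw=1.614)
a=grab_frame('side')[135:285,180:375];cv2.imwrite('pics/s1.png',cv2.resize(a,None,fx=4,fy=4,interpolation=cv2.INTER_CUBIC))
cv2.imwrite('pics/w1.png',grab_frame('wrist'))
E
```

```text
t 2.65 pos [ 0.5681 -0.2505  0.1173] F [-0.1 -1.  -0.8]
rot [ 0.     0.001 -0.004]
(0.568, -0.25, 0.048) -> [ 0.06 -0.01  6.93]
```

View pics/s1.png

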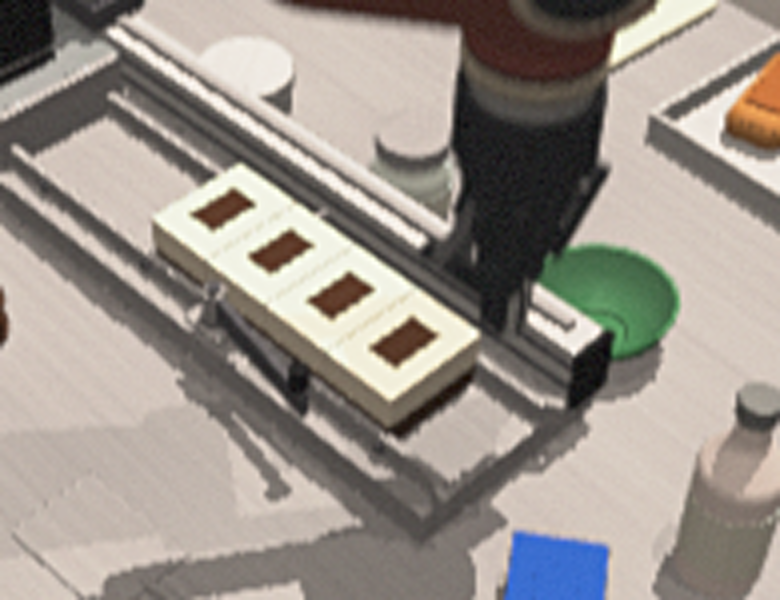

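View pics/w1.png

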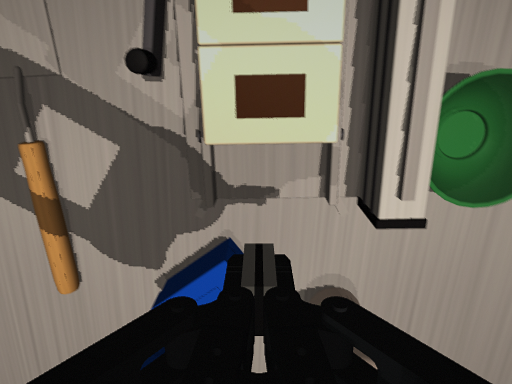

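play_rows --commands '[{"dx":0,"dy":0,"dz":3.5,"rx":0,"ry":0,"rz":-0.004,"claw":1},{"dx":0,"dy":0,"dz":6.5,"rx":0,"ry":0,"rz":-0.004,"claw":1},{"dx":1.5,"dy":0,"dz":6.7,"rx":0,"ry":0,"rz":-0.004,"claw":1},{"dx":3,"dy":0,"dz":6.7,"rx":0,"ry":0,"rz":-0.004,"claw":1}]'

```text
time: 3.15
tool_pos: [0.5618, -0.2165, 0.0453]
tool_rot: [-0.007, 0.692, 0.722, -0.002]
contact_force: [-0.3, 0.1, -0.2]
gripper_width: 0.001
```

```bash
python3 - <<'E'
from m import *
from plant import grab_frame
import cv2
from h import l2w
f=lambda y:tuple(l2w((.559,-.035,.043),[0,y,.05])[0].round(4))
cmd(f(-.19),f(-.10),f(-.03),yaw=1.614)
a=grab_frame('side')[135:285,180:375];cv2.imwrite('pics/s2.png',cv2.resize(a,None,fx=4,fy=4,interpolation=cv2.INTER_CUBIC))
cv2.imwrite('pics/w2.png',grab_frame('wrist'))
E
```

```text
t 3.15 pos [ 0.5618 -0.2165  0.0453] F [-0.3  0.1 -0.2]
rot [-0.012 -0.008 -0.   ]
(np.float64(0.5672), np.float64(-0.2248), np.float64(0.05)) -> [-0.85  0.5  -0.48]
(np.float64(0.5633), np.float64(-0.1349), np.float64(0.05)) -> [ 8.15  0.49 -0.41]
(np.float64(0.5603), np.float64(-0.065), np.float64(0.05)) -> [15.15  0.49 -0.36]
```

View pics/s2.png

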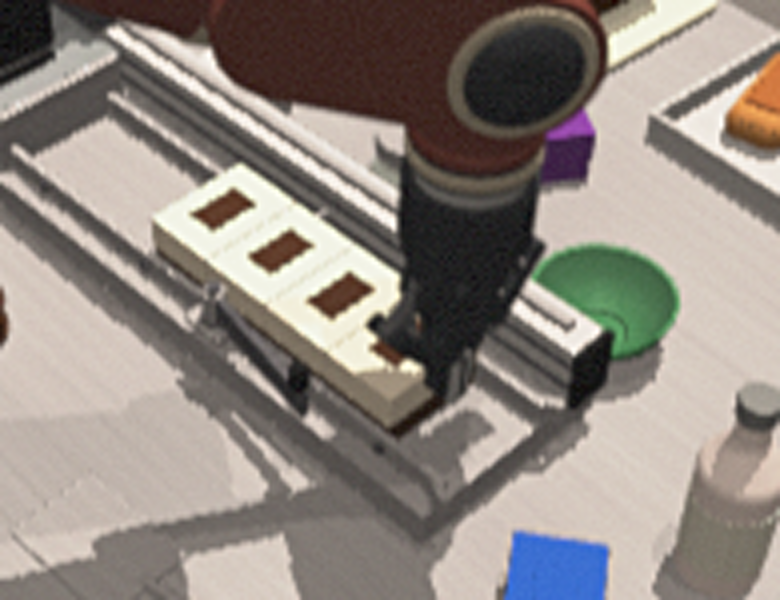

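View pics/w2.png

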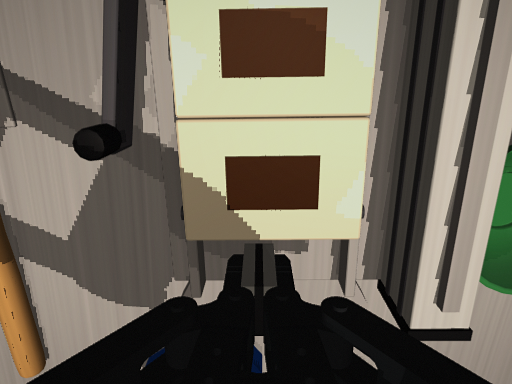

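play_rows --commands '[{"dx":0,"dy":0.5,"dz":-0.3,"rx":-0.012,"ry":-0.008,"rz":0,"claw":1},{"dx":0.5,"dy":0.5,"dz":-0.3,"rx":-0.012,"ry":-0.008,"rz":0,"claw":1},{"dx":1,"dy":0.5,"dz":-0.3,"rx":-0.012,"ry":-0.008,"rz":0,"claw":1},{"dx":1.5,"dy":0.5,"dz":-0.3,"rx":-0.012,"ry":-0.008,"rz":0,"claw":1},{"dx":2,"dy":0.5,"dz":-0.3,"rx":-0.012,"ry":-0.008,"rz":0,"claw":1}]'

```text
time: 3.75
tool_pos: [0.5669, -0.1951, 0.0499]
tool_rot: [0.002, 0.691, 0.723, 0.0]
contact_force: [0.2, -0.3, -0.4]
gripper_width: 0.003
```

```bash
cat > look.py <<'E'
from m import *
from plant import grab_frame
import cv2,sys
from h import l2w
k=sys.argv[1]
f=lambda y:tuple(l2w((.559,-.035,.043),[0,y,.047])[0].round(4).tolist())
cmd(f(-.10),f(-.03),yaw=1.614)
a=grab_frame('side')[135:285,150:345];a=cv2.resize(a,None,fx=3,fy=3,interpolation=cv2.INTER_CUBIC)
b=cv2.resize(grab_frame('wrist')[:,100:420],None,fx=.5,fy=.5)
c=np.zeros((450,800,3),np.uint8);c[:,:585]=a;c[:192,590:750]=b
cv2.imwrite(f'pics/{k}.png',c)
E
python3 look.py p1
```

```text
t 3.75 pos [ 0.5669 -0.1951  0.0499] F [ 0.2 -0.3 -0.4]
rot [0.003 0.002 0.002]
(0.5633, -0.1349, 0.047) -> [ 6.03 -0.09  0.28]
(0.5603, -0.065, 0.047) -> [13.03 -0.07  0.27]
```

View pics/p1.png

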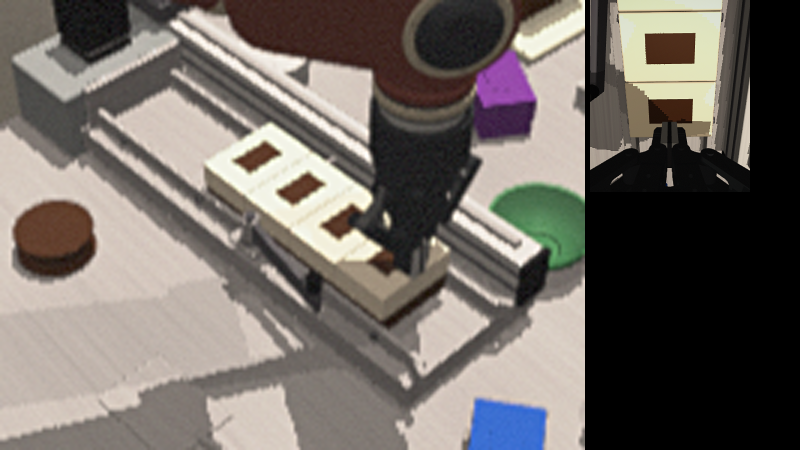

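```bash
python3 - <<'E'
from h import *
T=(.5669,-.1951)
o=(150,135)
a=cv2.imread('pics/p1.png')[150:350,250:500];a=cv2.resize(a,None,fx=3,fy=3)
def dr(p,c):
    q=((proj('side',[p])[0]-o+.5)*3-.5-(250,150)+.5)*3-.5
    cv2.circle(a,tuple(int(v) for v in q),4,c,-1)
for z,c in((.05,(0,0,255)),(.07,(0,255,0)),(.1,(255,0,0))):
    dr((*T,z),c); dr((T[0],T[1]+.011,z),c); dr((T[0],T[1]-.011,z),c)
cv2.imwrite('pics/tip.png',a)
E
```

```text
(no output)
```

View pics/tip.png

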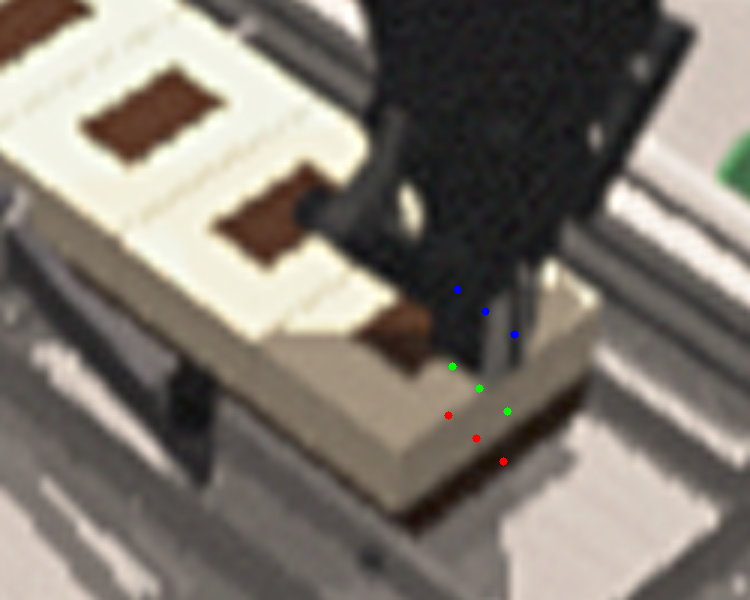

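```bash
python3 - <<'E'
from h import *
a=cv2.imread('pics/s1.png');o=(180,135)
for z,c in((.117,(0,0,255)),(.137,(0,255,0)),(.147,(255,0,0))):
  for d in(-.011,0,.011):
    q=(proj('side',[(.5681,-.2505+d,z)])[0]-o+.5)*4-.5
    cv2.circle(a,tuple(int(v) for v in q),3,c,-1)
a=a[150:400,380:630];b=cv2.resize(a,None,fx=3,fy=3)
cv2.imwrite('pics/tip1.png',b)
a=cv2.imread('pics/w1.png')[200:384,150:370];cv2.imwrite('pics/tipw.png',cv2.resize(a,None,fx=3,fy=3))
E
```

```text
(no output)
```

View pics/tip1.png

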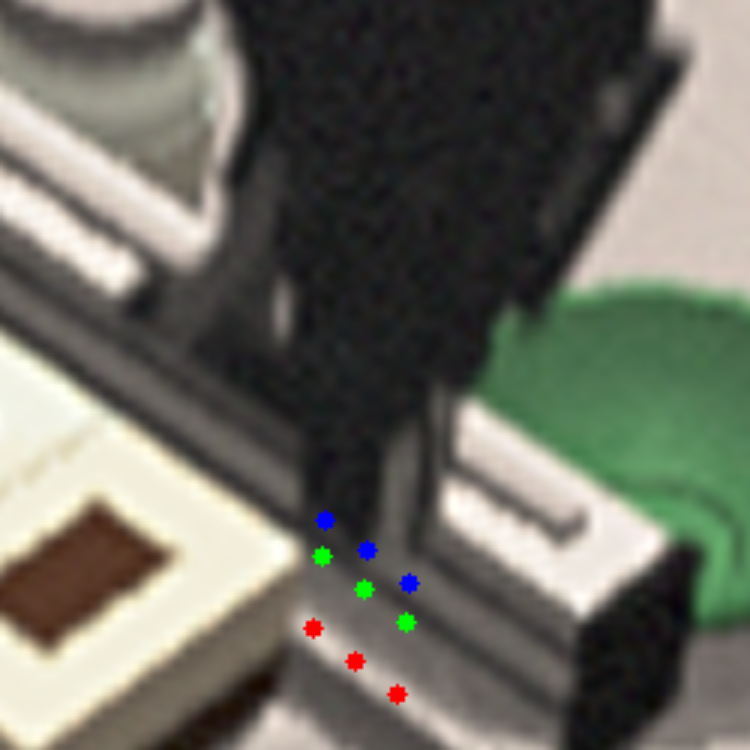

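View pics/tipw.png

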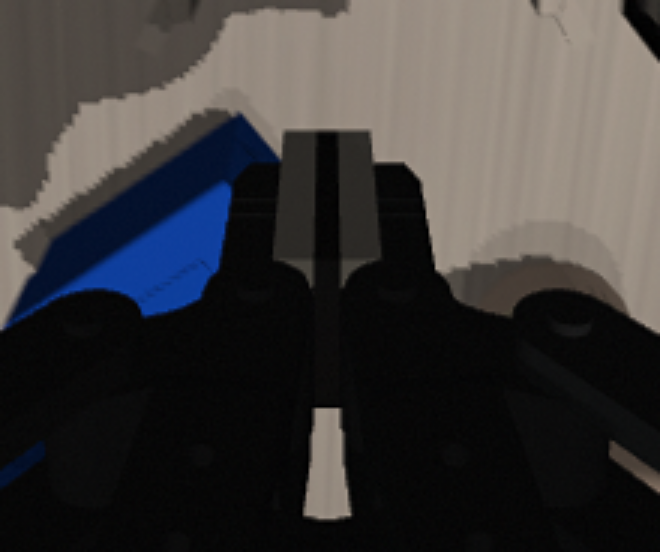

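The picture shows the finger tips over box 4's lid, at about z 0.08 instead of the reported 0.05. Both cameras put the tips about 30 mm short of the reported TCP, and nothing has been touched yet. I'll back off and check this carefully while descending.

play_rows --commands '[{"dx":-3,"dy":0,"dz":-0.5,"rx":0,"ry":0,"rz":0,"claw":1},{"dx":-5,"dy":0,"dz":-0.5,"rx":0,"ry":0,"rz":0,"claw":1},{"dx":-5,"dy":0,"dz":0,"rx":0,"ry":0,"rz":0,"claw":1},{"dx":-5,"dy":0,"dz":0,"rx":0,"ry":0,"rz":0,"claw":1}]'

```text
time: 4.25
tool_pos: [0.5683, -0.2448, 0.0484]
tool_rot: [0.0, 0.691, 0.723, 0.0]
contact_force: [-0.1, -0.2, -0.5]
gripper_width: -0.002
```

```bash
python3 - <<'E'
from m import *
from h import *
from plant import grab_frame,monitor
cmd((.567,-.245,.03),yaw=1.614)
p=monitor.state()['tool_pos']
a=grab_frame('side')
o=(240,160)
a=cv2.resize(a[160:260,240:370],None,fx=6,fy=6,interpolation=cv2.INTER_CUBIC)
for z,c in((0,(0,0,255)),(.02,(0,255,0)),(.03,(255,0,0))):
  for d in(-.011,0,.011):
    q=(proj('side',[p+[0,d,z]])[0]-o+.5)*6-.5
    cv2.circle(a,tuple(int(v) for v in q),3,c,-1)
cv2.imwrite('pics/tip3.png',a)
E
```

```text
t 4.25 pos [ 0.5683 -0.2448  0.0484] F [-0.1 -0.2 -0.5]
rot [ 0.001 -0.     0.002]
(0.567, -0.245, 0.03) -> [-0.01 -0.13  1.84]
```

View pics/tip3.png

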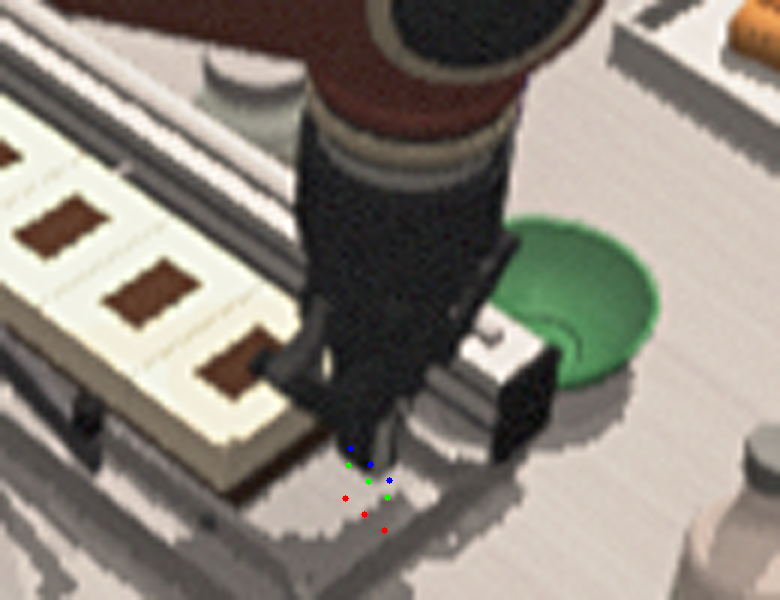

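play_rows --commands '[{"dx":0,"dy":-0.1,"dz":1,"rx":0,"ry":0,"rz":0,"claw":1},{"dx":0,"dy":-0.1,"dz":1.8,"rx":0,"ry":0,"rz":0,"claw":1},{"dx":0,"dy":-0.1,"dz":2.2,"rx":0,"ry":0,"rz":0,"claw":1},{"dx":0,"dy":-0.1,"dz":2.2,"rx":0,"ry":0,"rz":0,"claw":1}]'

```text
time: 4.7
tool_pos: [0.5664, -0.2435, 0.0249]
tool_rot: [-0.001, 0.691, 0.723, 0.0]
contact_force: [0.1, -0.1, -0.2]
gripper_width: -0.001
```

```bash
python3 - <<'E'
from m import *
from h import *
from plant import grab_frame,monitor
cmd((.567,-.2,.024),yaw=1.614)
p=monitor.state()['tool_pos']
a=grab_frame('side')
o=(240,160)
a=cv2.resize(a[160:260,240:370],None,fx=6,fy=6,interpolation=cv2.INTER_CUBIC)
for z,c in((0,(0,0,255)),(.02,(0,255,0)),(.03,(255,0,0))):
  for d in(-.011,0,.011):
    q=(proj('side',[p+[0,d,z]])[0]-o+.5)*6-.5
    cv2.circle(a,tuple(int(v) for v in q),3,c,-1)
cv2.imwrite('pics/tip4.png',a)
E
```

```text
t 4.7 pos [ 0.5664 -0.2435  0.0249] F [ 0.1 -0.1 -0.2]
rot [-0.001 -0.002  0.003]
(0.567, -0.2, 0.024) -> [4.34 0.26 0.1 ]
```

View pics/tip4.png

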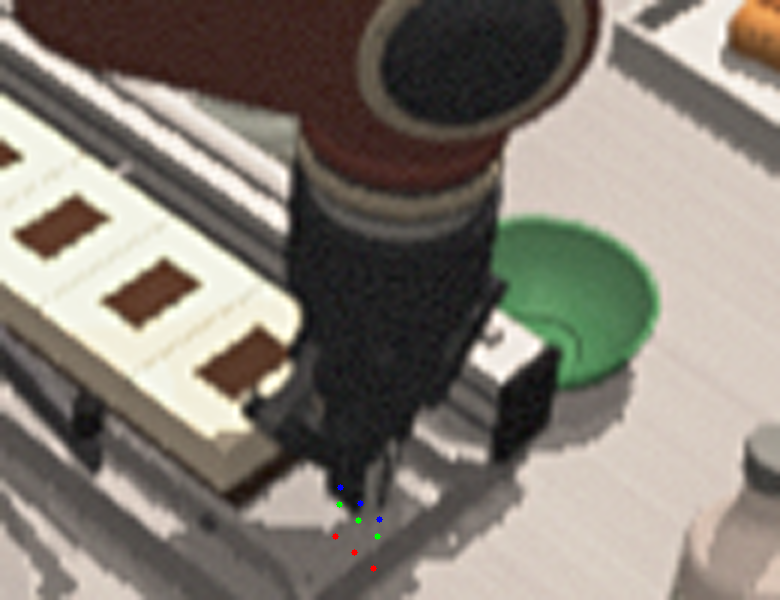

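TCP is now below bed level with zero force, so the tips really do end about 25-30 mm above it, at about z 0.05. Pushing now.

play_rows --commands '[{"dx":0.8,"dy":0.1,"dz":0.1,"rx":0,"ry":0,"rz":0,"claw":1},{"dx":1.6,"dy":0.2,"dz":0.1,"rx":0,"ry":0,"rz":0,"claw":1},{"dx":2.4,"dy":0.2,"dz":0.1,"rx":0,"ry":0,"rz":0,"claw":1},{"dx":3.2,"dy":0.2,"dz":0.1,"rx":0,"ry":0,"rz":0,"claw":1},{"dx":4,"dy":0.2,"dz":0.1,"rx":0,"ry":0,"rz":0,"claw":1}]'

```text
time: 5.25
tool_pos: [0.5672, -0.2036, 0.025]
tool_rot: [0.0, 0.69, 0.723, -0.0]
contact_force: [1.2, -3.4, 0.0]
gripper_width: 0.001
```

```bash
python3 look.py p2
```

```text
t 5.25 pos [ 0.5672 -0.2036  0.025 ] F [ 1.2 -3.4  0. ]
rot [-0.     0.     0.003]
(0.5633, -0.1349, 0.047) -> [ 6.88 -0.07 -2.2 ]
(0.5603, -0.065, 0.047) -> [13.87 -0.05 -2.2 ]
```

View pics/p2.png

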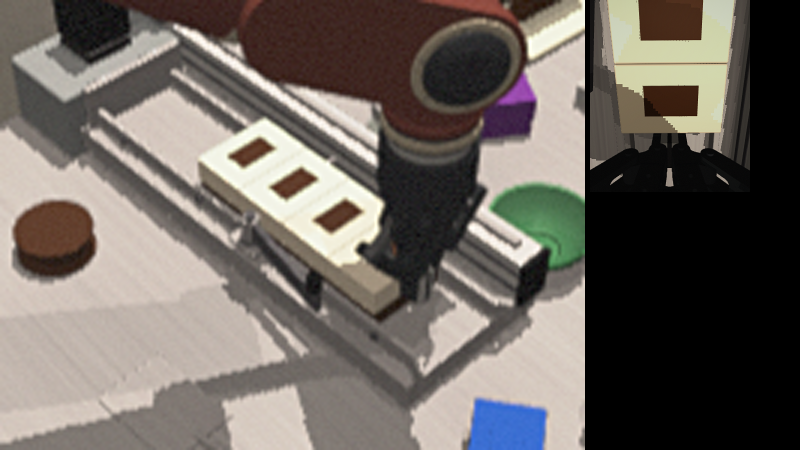

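play_rows --commands '[{"dx":0.9,"dy":0,"dz":0,"rx":0,"ry":0,"rz":0,"claw":1},{"dx":1.8,"dy":0,"dz":0,"rx":0,"ry":0,"rz":0,"claw":1},{"dx":2.7,"dy":0,"dz":0,"rx":0,"ry":0,"rz":0,"claw":1},{"dx":3.6,"dy":0,"dz":0,"rx":0,"ry":0,"rz":0,"claw":1},{"dx":4.5,"dy":0,"dz":0,"rx":0,"ry":0,"rz":0,"claw":1}]'

```text
time: 5.85
tool_pos: [0.565, -0.1569, 0.025]
tool_rot: [-0.001, 0.69, 0.724, 0.0]
contact_force: [0.2, -3.6, 0.3]
gripper_width: 0.005
```

```bash
python3 look.py p3
```

```text
t 5.85 pos [ 0.565  -0.1569  0.025 ] F [ 0.2 -3.6  0.3]
rot [-0.    -0.001  0.004]
(0.5633, -0.1349, 0.047) -> [ 2.21 -0.06 -2.19]
(0.5603, -0.065, 0.047) -> [ 9.2  -0.03 -2.18]
```

View pics/p3.png

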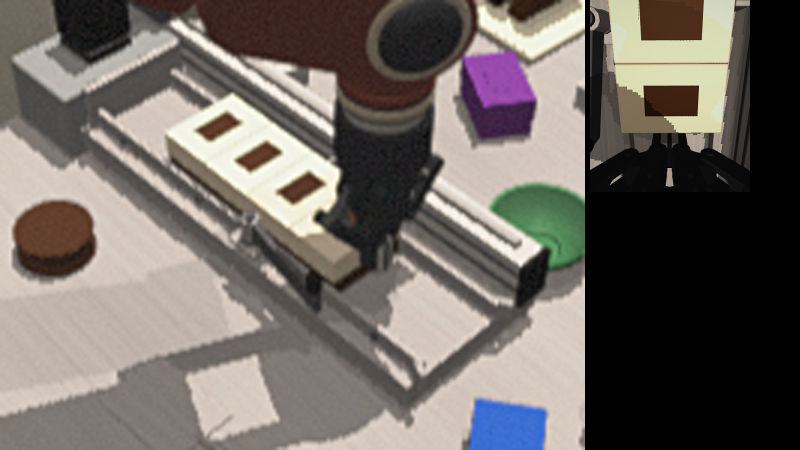

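play_rows --commands '[{"dx":0.9,"dy":0,"dz":0,"rx":0,"ry":0,"rz":0,"claw":1},{"dx":1.8,"dy":0,"dz":0,"rx":0,"ry":0,"rz":0,"claw":1},{"dx":2.7,"dy":0,"dz":0,"rx":0,"ry":0,"rz":0,"claw":1},{"dx":3.6,"dy":0,"dz":0,"rx":0,"ry":0,"rz":0,"claw":1},{"dx":4.5,"dy":0,"dz":0,"rx":0,"ry":0,"rz":0,"claw":1}]'

```text
time: 6.45
tool_pos: [0.5624, -0.1099, 0.0248]
tool_rot: [-0.002, 0.69, 0.724, 0.001]
contact_force: [0.4, -3.7, -0.0]
gripper_width: 0.002
```

```bash
python3 look.py p4
```

```text
t 6.45 pos [ 0.5624 -0.1099  0.0248] F [ 0.4 -3.7 -0. ]
rot [-0.001 -0.003  0.005]
(0.5633, -0.1349, 0.047) -> [-2.49 -0.03 -2.23]
(0.5603, -0.065, 0.047) -> [ 4.5   0.01 -2.2 ]
```

View pics/p4.png

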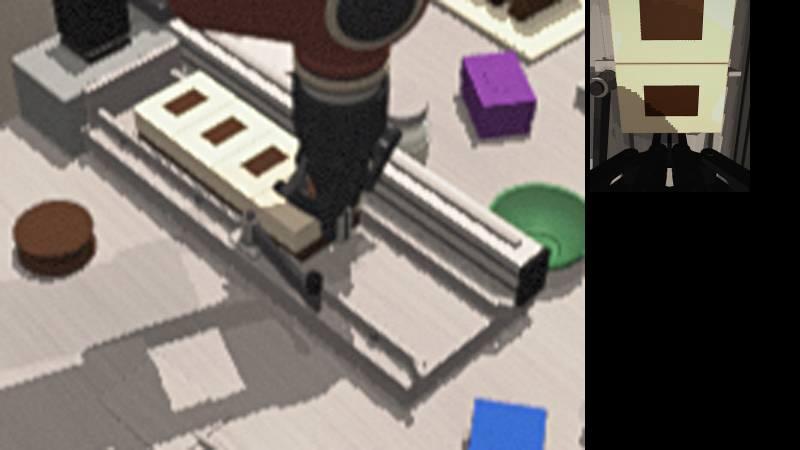

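play_rows --commands '[{"dx":0.8,"dy":0,"dz":0,"rx":0,"ry":0,"rz":0,"claw":1},{"dx":1.6,"dy":0,"dz":0,"rx":0,"ry":0,"rz":0,"claw":1},{"dx":2.4,"dy":0,"dz":0,"rx":0,"ry":0,"rz":0,"claw":1},{"dx":3.1,"dy":0,"dz":0,"rx":0,"ry":0,"rz":0,"claw":1},{"dx":3.6,"dy":0,"dz":0,"rx":0,"ry":0,"rz":0,"claw":1}]'

```text
time: 7.05
tool_pos: [0.5602, -0.0721, 0.0246]
tool_rot: [-0.003, 0.689, 0.724, 0.001]
contact_force: [0.2, -2.4, 0.3]
gripper_width: -0.003
```

```bash
python3 look.py p5
```

```text
t 7.05 pos [ 0.5602 -0.0721  0.0246] F [ 0.2 -2.4  0.3]
rot [-0.002 -0.005  0.006]
(0.5633, -0.1349, 0.047) -> [-6.27 -0.01 -2.27]
(0.5603, -0.065, 0.047) -> [ 0.72  0.04 -2.23]
```

View pics/p5.png

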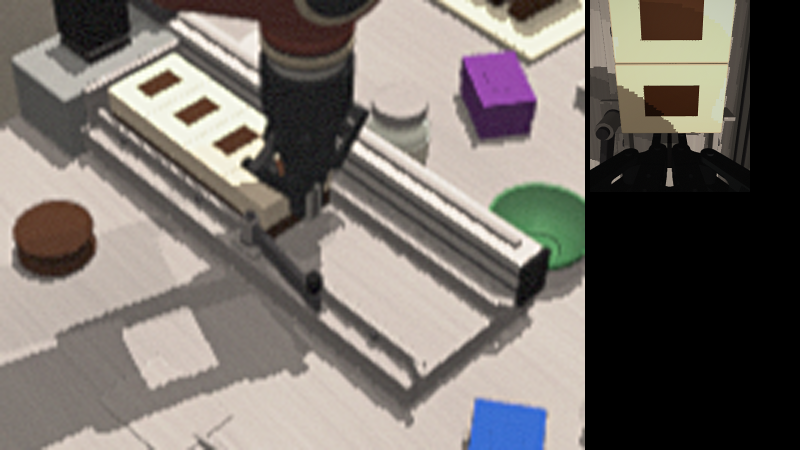

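play_rows --commands '[{"dx":0.25,"dy":0,"dz":0,"rx":0,"ry":0,"rz":0,"claw":1},{"dx":0.5,"dy":0,"dz":0,"rx":0,"ry":0,"rz":0,"claw":1}]'

```text
time: 7.35
tool_pos: [0.5599, -0.0667, 0.0247]
tool_rot: [-0.003, 0.689, 0.724, 0.001]
contact_force: [0.0, -3.2, -0.3]
gripper_width: -0.001
```

play_rows --commands '[{"dx":0.2,"dy":0,"dz":0,"rx":0,"ry":0,"rz":0,"claw":1},{"dx":0.3,"dy":0,"dz":0,"rx":0,"ry":0,"rz":0,"claw":1}]'

```text
time: 7.55
tool_pos: [0.5598, -0.0638, 0.0247]
tool_rot: [-0.003, 0.689, 0.724, 0.001]
contact_force: [0.4, -3.4, -0.2]
gripper_width: -0.001
```

play_rows --commands '[{"dx":0.2,"dy":0,"dz":0,"rx":0,"ry":0,"rz":0,"claw":1},{"dx":0.3,"dy":0,"dz":0,"rx":0,"ry":0,"rz":0,"claw":1}]'

```text
time: 7.75
tool_pos: [0.5606, -0.0636, 0.0251]
tool_rot: [0.0, 0.689, 0.725, -0.0]
contact_force: [1.7, -13.5, -2.3]
gripper_width: -0.001
```

play_rows --commands '[{"dx":0.2,"dy":0,"dz":0,"rx":0,"ry":0,"rz":0,"claw":1},{"dx":0.3,"dy":0,"dz":0,"rx":0,"ry":0,"rz":0,"claw":1}]'

```text
time: 7.95
tool_pos: [0.5607, -0.0639, 0.0253]
tool_rot: [0.003, 0.689, 0.725, -0.002]
contact_force: [0.0, -14.7, -2.1]
gripper_width: -0.002
```

```bash
python3 look.py p6
```

```text
t 7.95 pos [ 0.5607 -0.0639  0.0253] F [  0.  -14.7  -2.1]
rot [0.    0.007 0.007]
(0.5633, -0.1349, 0.047) -> [-7.12 -0.1  -2.12]
(0.5603, -0.065, 0.047) -> [-0.12 -0.05 -2.17]
```

View pics/p6.png

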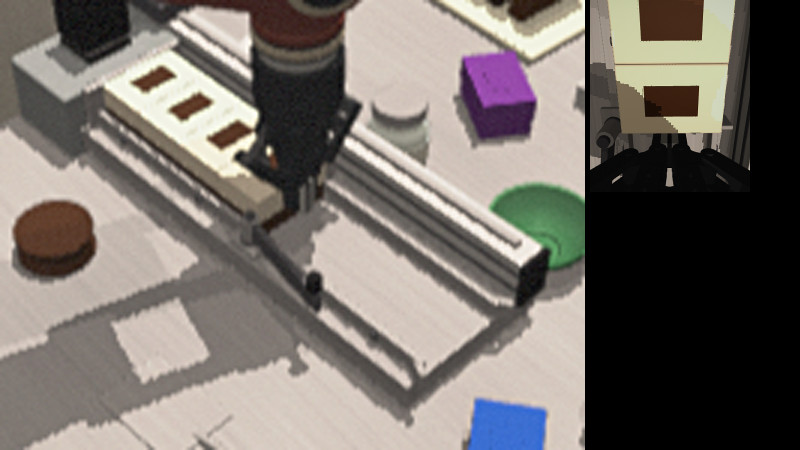

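The row is home: it stalled at 14 N at the expected position. Now backing off and rising, then I'll work out the gate sweep.

play_rows --commands '[{"dx":-2,"dy":0,"dz":0,"rx":0,"ry":0,"rz":0,"claw":1},{"dx":-4.5,"dy":0,"dz":0,"rx":0,"ry":0,"rz":0,"claw":1},{"dx":-4.5,"dy":0,"dz":-4,"rx":0,"ry":0,"rz":0,"claw":1},{"dx":-4.5,"dy":0,"dz":-8,"rx":0,"ry":0,"rz":0,"claw":1},{"dx":-4.5,"dy":0,"dz":-12,"rx":0,"ry":0,"rz":0,"claw":1}]'

```text
time: 8.55
tool_pos: [0.5624, -0.1075, 0.1465]
tool_rot: [0.002, 0.689, 0.725, -0.002]
contact_force: [0.6, 0.1, -0.3]
gripper_width: 0.0
```

```bash
cat > gate.py <<'E'
from m import *
from h import l2w
T=(.559,-.035,.043)
def ctr(g,r=.07,d=.016,z=.034):
    p=np.array([-.054,-.027])+r*np.array([np.cos(g),-np.sin(g)])-d*np.array([np.sin(g),np.cos(g)])
    return tuple(l2w(T,[*p,z])[0].round(4).tolist())
if __name__=='__main__':
    a=l2w(T,[-.12,-.10,.15])[0].round(4).tolist(); b=l2w(T,[-.12,-.10,.034])[0].round(4).tolist()
    cmd(a,b,*[ctr(g) for g in(1.7,1.4,1.1,.8,.5,.25,0)],yaw=1.614)
E
python3 gate.py;python3 look.py p7
```

```text
t 8.55 pos [ 0.5624 -0.1075  0.1465] F [ 0.6  0.1 -0.3]
rot [-0.001  0.005  0.007]
[0.4434, -0.1401, 0.15] -> [ -2.67 -12.04  -0.33]
[0.4434, -0.1401, 0.034] -> [ -2.61 -12.04  11.27]
(0.4842, -0.1327, 0.034) -> [-2.08 -7.93 11.26]
(0.5054, -0.1361, 0.034) -> [-2.52 -5.82 11.26]
(0.5267, -0.1331, 0.034) -> [-2.33 -3.68 11.26]
(0.5461, -0.124, 0.034) -> [-1.52 -1.7  11.26]
(0.562, -0.1095, 0.034) -> [-0.15 -0.04 11.25]
(0.5714, -0.0943, 0.034) -> [ 1.32  0.98 11.24]
(0.5768, -0.0773, 0.034) -> [ 2.99  1.6  11.23]
t 8.55 pos [ 0.5624 -0.1075  0.1465] F [ 0.6  0.1 -0.3]
rot [-0.001  0.005  0.007]
(0.5633, -0.1349, 0.047) -> [-2.7  -0.04  9.96]
(0.5603, -0.065, 0.047) -> [4.3  0.01 9.93]
```

View pics/p7.png

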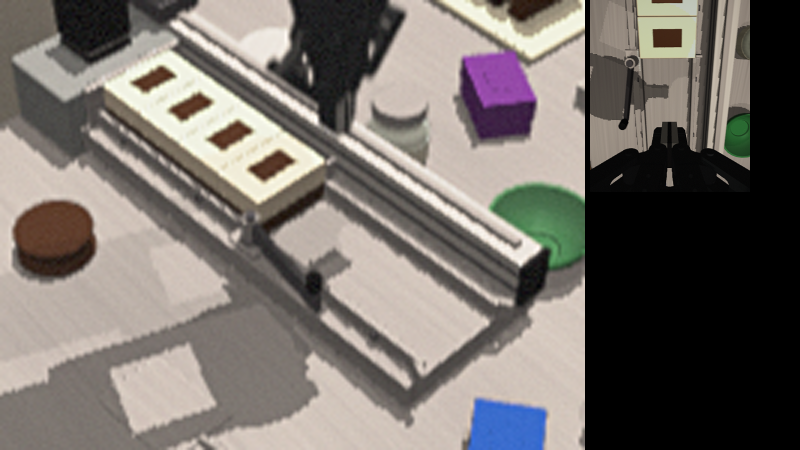

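play_rows --commands '[{"dx":-0.9,"dy":-4,"dz":0,"rx":0,"ry":0.005,"rz":0,"claw":1},{"dx":-1.8,"dy":-8,"dz":0,"rx":0,"ry":0.005,"rz":0,"claw":1},{"dx":-2.6,"dy":-12,"dz":0,"rx":0,"ry":0.005,"rz":0.007,"claw":1},{"dx":-2.6,"dy":-12,"dz":4,"rx":0,"ry":0.005,"rz":0.007,"claw":1},{"dx":-2.6,"dy":-12,"dz":7,"rx":0,"ry":0.005,"rz":0.007,"claw":1}]'

```text
time: 9.15
tool_pos: [0.4491, -0.1412, 0.0818]
tool_rot: [0.007, 0.692, 0.722, 0.004]
contact_force: [-0.5, 0.7, -0.1]
gripper_width: 0.001
```

```bash
python3 gate.py;python3 look.py p8
```

```text
t 9.15 pos [ 0.4491 -0.1412  0.0818] F [-0.5  0.7 -0.1]
rot [ 0.015  0.005 -0.001]
[0.4434, -0.1401, 0.15] -> [ 0.1  -0.46 -6.83]
[0.4434, -0.1401, 0.034] -> [ 0.16 -0.64  4.77]
(0.4842, -0.1327, 0.034) -> [0.73 3.47 4.83]
(0.5054, -0.1361, 0.034) -> [0.3  5.57 4.87]
(0.5267, -0.1331, 0.034) -> [0.51 7.72 4.9 ]
(0.5461, -0.124, 0.034) -> [1.34 9.69 4.93]
(0.562, -0.1095, 0.034) -> [ 2.72 11.34  4.94]
(0.5714, -0.0943, 0.034) -> [ 4.2  12.34  4.95]
(0.5768, -0.0773, 0.034) -> [ 5.88 12.95  4.95]
t 9.15 pos [ 0.4491 -0.1412  0.0818] F [-0.5  0.7 -0.1]
rot [ 0.015  0.005 -0.001]
(0.5633, -0.1349, 0.047) -> [ 0.17 11.38  3.66]
(0.5603, -0.065, 0.047) -> [ 7.17 11.38  3.62]
```

View pics/p8.png

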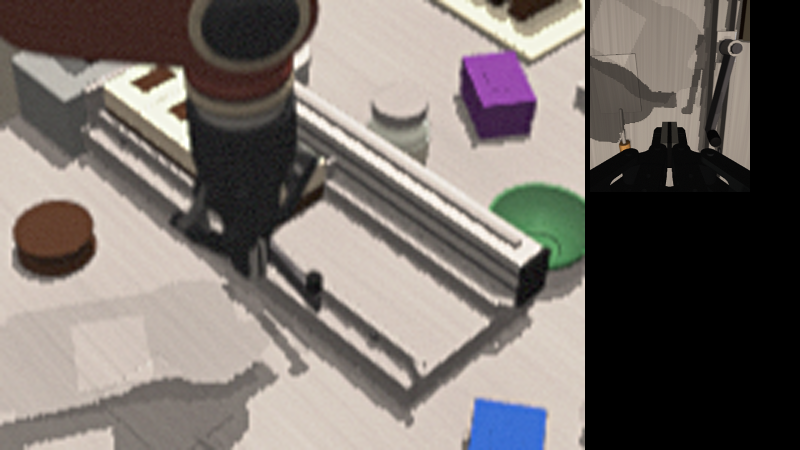

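play_rows --commands '[{"dx":0.2,"dy":-0.5,"dz":2,"rx":0.015,"ry":0.005,"rz":0,"claw":1},{"dx":0.2,"dy":-0.5,"dz":4,"rx":0.015,"ry":0.005,"rz":0,"claw":1},{"dx":0.3,"dy":0,"dz":4.8,"rx":0.015,"ry":0.005,"rz":0,"claw":1},{"dx":0.5,"dy":1,"dz":4.8,"rx":0.015,"ry":0.005,"rz":0,"claw":1},{"dx":0.7,"dy":1.5,"dz":4.8,"rx":0.015,"ry":0.005,"rz":0,"claw":1}]'

```text
time: 9.75
tool_pos: [0.4625, -0.1315, 0.0302]
tool_rot: [-0.005, 0.692, 0.722, -0.001]
contact_force: [-0.3, 0.1, 1.3]
gripper_width: -0.002
```

```bash
python3 gate.py;python3 look.py p9
```

```text
t 9.75 pos [ 0.4625 -0.1315  0.0302] F [-0.3  0.1  1.3]
rot [-0.009 -0.005  0.   ]
[0.4434, -0.1401, 0.15] -> [ -0.71  -2.05 -11.96]
[0.4434, -0.1401, 0.034] -> [-0.77 -1.94 -0.36]
(0.4842, -0.1327, 0.034) -> [-0.21  2.16 -0.4 ]
(0.5054, -0.1361, 0.034) -> [-0.64  4.27 -0.42]
(0.5267, -0.1331, 0.034) -> [-0.43  6.41 -0.44]
(0.5461, -0.124, 0.034) -> [ 0.39  8.39 -0.45]
(0.562, -0.1095, 0.034) -> [ 1.77 10.04 -0.46]
(0.5714, -0.0943, 0.034) -> [ 3.25 11.04 -0.46]
(0.5768, -0.0773, 0.034) -> [ 4.93 11.65 -0.45]
t 9.75 pos [ 0.4625 -0.1315  0.0302] F [-0.3  0.1  1.3]
rot [-0.009 -0.005  0.   ]
(0.5633, -0.1349, 0.047) -> [-0.76 10.05 -1.77]
(0.5603, -0.065, 0.047) -> [ 6.23 10.05 -1.73]
```

View pics/p9.png

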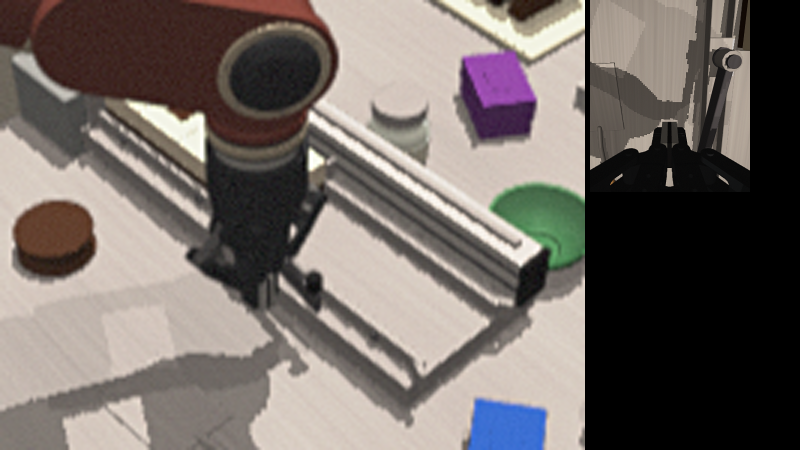

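play_rows --commands '[{"dx":-0.1,"dy":0.8,"dz":-0.4,"rx":-0.009,"ry":-0.005,"rz":0,"claw":1},{"dx":-0.2,"dy":1.6,"dz":-0.4,"rx":-0.009,"ry":-0.005,"rz":0,"claw":1},{"dx":-0.3,"dy":2.4,"dz":-0.4,"rx":-0.009,"ry":-0.005,"rz":0,"claw":1},{"dx":-0.4,"dy":3.2,"dz":-0.4,"rx":-0.009,"ry":-0.005,"rz":0,"claw":1},{"dx":-0.5,"dy":4,"dz":-0.4,"rx":-0.009,"ry":-0.005,"rz":0,"claw":1}]'

```text
time: 10.35
tool_pos: [0.5033, -0.1349, 0.0342]
tool_rot: [-0.0, 0.691, 0.722, 0.0]
contact_force: [-1.8, -0.7, -0.4]
gripper_width: -0.0
```

```bash
python3 gate.py;python3 look.py p10
```

```text
t 10.35 pos [ 0.5033 -0.1349  0.0342] F [-1.8 -0.7 -0.4]
rot [ 0.    -0.     0.001]
[0.4434, -0.1401, 0.15] -> [ -0.26  -6.   -11.58]
[0.4434, -0.1401, 0.034] -> [-0.26 -6.    0.02]
(0.4842, -0.1327, 0.034) -> [ 0.3  -1.9   0.02]
(0.5054, -0.1361, 0.034) -> [-0.13  0.21  0.02]
(0.5267, -0.1331, 0.034) -> [0.07 2.35 0.03]
(0.5461, -0.124, 0.034) -> [0.9  4.33 0.03]
(0.562, -0.1095, 0.034) -> [2.28 5.98 0.03]
(0.5714, -0.0943, 0.034) -> [3.75 6.98 0.03]
(0.5768, -0.0773, 0.034) -> [5.43 7.6  0.03]
t 10.35 pos [ 0.5033 -0.1349  0.0342] F [-1.8 -0.7 -0.4]
rot [ 0.    -0.     0.001]
(0.5633, -0.1349, 0.047) -> [-0.27  6.   -1.27]
(0.5603, -0.065, 0.047) -> [ 6.73  6.   -1.27]
```

View pics/p10.png

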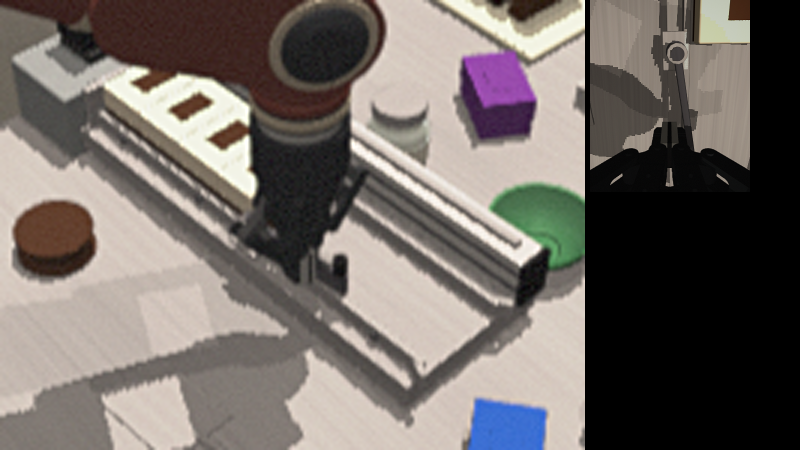

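The gate is swinging, with 1.8 N of contact.

play_rows --commands '[{"dx":-0.1,"dy":0.8,"dz":0,"rx":0,"ry":0,"rz":0,"claw":1},{"dx":-0.05,"dy":1.6,"dz":0,"rx":0,"ry":0,"rz":0,"claw":1},{"dx":0.1,"dy":2.4,"dz":0,"rx":0,"ry":0,"rz":0,"claw":1},{"dx":0.4,"dy":3.3,"dz":0,"rx":0,"ry":0,"rz":0,"claw":1},{"dx":0.9,"dy":4.3,"dz":0,"rx":0,"ry":0,"rz":0,"claw":1}]'

```text
time: 10.95
tool_pos: [0.547, -0.124, 0.0343]
tool_rot: [0.0, 0.691, 0.722, 0.0]
contact_force: [-0.5, -0.7, -0.2]
gripper_width: 0.003
```

```bash
python3 gate.py;python3 look.py p11
```

```text
t 10.95 pos [ 0.547  -0.124   0.0343] F [-0.5 -0.7 -0.2]
rot [0.001 0.    0.001]
[0.4434, -0.1401, 0.15] -> [ -1.16 -10.41 -11.58]
[0.4434, -0.1401, 0.034] -> [ -1.16 -10.42   0.02]
(0.4842, -0.1327, 0.034) -> [-0.6  -6.32  0.02]
(0.5054, -0.1361, 0.034) -> [-1.03 -4.21  0.02]
(0.5267, -0.1331, 0.034) -> [-0.82 -2.07  0.03]
(0.5461, -0.124, 0.034) -> [ 0.   -0.09  0.03]
(0.562, -0.1095, 0.034) -> [1.38 1.56 0.03]
(0.5714, -0.0943, 0.034) -> [2.86 2.56 0.03]
(0.5768, -0.0773, 0.034) -> [4.53 3.18 0.03]
t 10.95 pos [ 0.547  -0.124   0.0343] F [-0.5 -0.7 -0.2]
rot [0.001 0.    0.001]
(0.5633, -0.1349, 0.047) -> [-1.16  1.58 -1.27]
(0.5603, -0.065, 0.047) -> [ 5.83  1.59 -1.27]
```

View pics/p11.png

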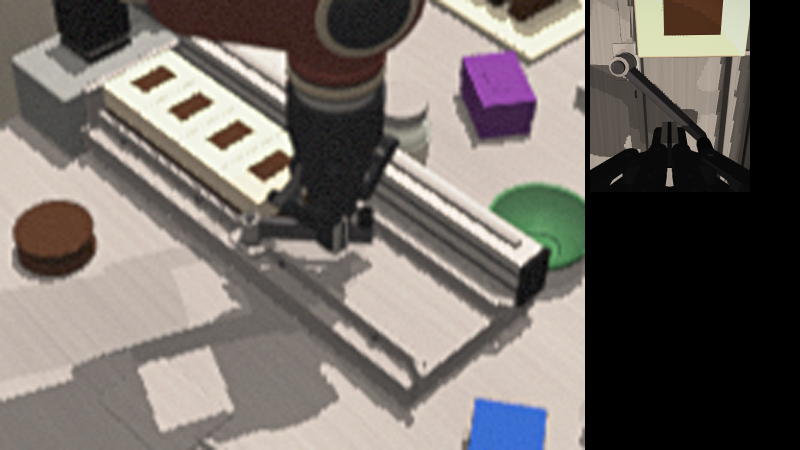

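play_rows --commands '[{"dx":0.6,"dy":0.6,"dz":0,"rx":0,"ry":0,"rz":0,"claw":1},{"dx":1.3,"dy":1.1,"dz":0,"rx":0,"ry":0,"rz":0,"claw":1},{"dx":2,"dy":1.5,"dz":0,"rx":0,"ry":0,"rz":0,"claw":1},{"dx":2.8,"dy":1.8,"dz":0,"rx":0,"ry":0,"rz":0,"claw":1},{"dx":3.6,"dy":2,"dz":0,"rx":0,"ry":0,"rz":0,"claw":1}]'

```text
time: 11.55
tool_pos: [0.5669, -0.0861, 0.035]
tool_rot: [0.002, 0.691, 0.723, 0.001]
contact_force: [0.7, -1.5, 0.2]
gripper_width: 0.003
```

```bash
python3 gate.py|tail -1;python3 look.py p12
```

```text
(0.5768, -0.0773, 0.034) -> [0.83 1.03 0.11]
t 11.55 pos [ 0.5669 -0.0861  0.035 ] F [ 0.7 -1.5  0.2]
rot [0.004 0.001 0.002]
(0.5633, -0.1349, 0.047) -> [-4.86 -0.57 -1.2 ]
(0.5603, -0.065, 0.047) -> [ 2.14 -0.56 -1.2 ]
```

View pics/p12.png

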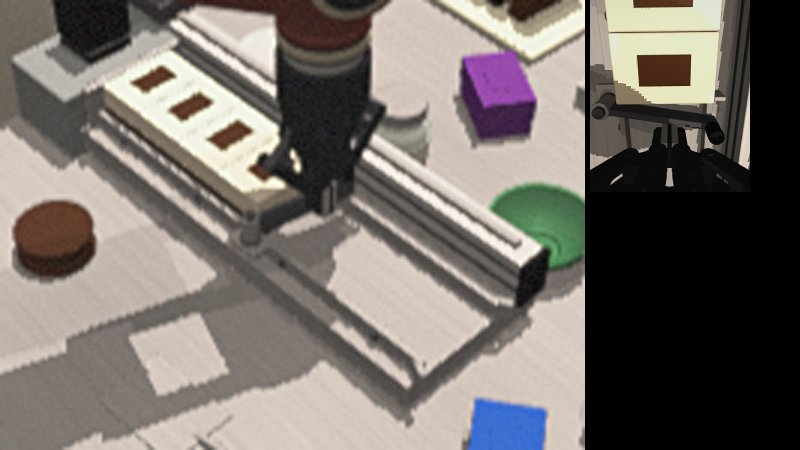

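play_rows --commands '[{"dx":0.4,"dy":0,"dz":0,"rx":0,"ry":0,"rz":0,"claw":1},{"dx":0.8,"dy":0,"dz":0,"rx":0,"ry":0,"rz":0,"claw":1},{"dx":1.1,"dy":0,"dz":0,"rx":0,"ry":0,"rz":0,"claw":1}]'

```text
time: 11.95
tool_pos: [0.5659, -0.0742, 0.0349]
tool_rot: [0.001, 0.691, 0.723, 0.001]
contact_force: [0.1, -0.8, 0.1]
gripper_width: -0.006
```

play_rows --commands '[{"dx":0.2,"dy":0,"dz":0,"rx":0,"ry":0,"rz":0,"claw":1},{"dx":0.3,"dy":0,"dz":0,"rx":0,"ry":0,"rz":0,"claw":1}]'

```text
time: 12.15
tool_pos: [0.5659, -0.0735, 0.035]
tool_rot: [0.003, 0.69, 0.724, -0.0]
contact_force: [1.1, -10.0, -2.6]
gripper_width: 0.004
```

```bash
python3 look.py p13
```

```text
t 12.15 pos [ 0.5659 -0.0735  0.035 ] F [  1.1 -10.   -2.6]
rot [0.003 0.005 0.004]
(0.5633, -0.1349, 0.047) -> [-6.13 -0.55 -1.18]
(0.5603, -0.065, 0.047) -> [ 0.86 -0.52 -1.21]
```

View pics/p13.png

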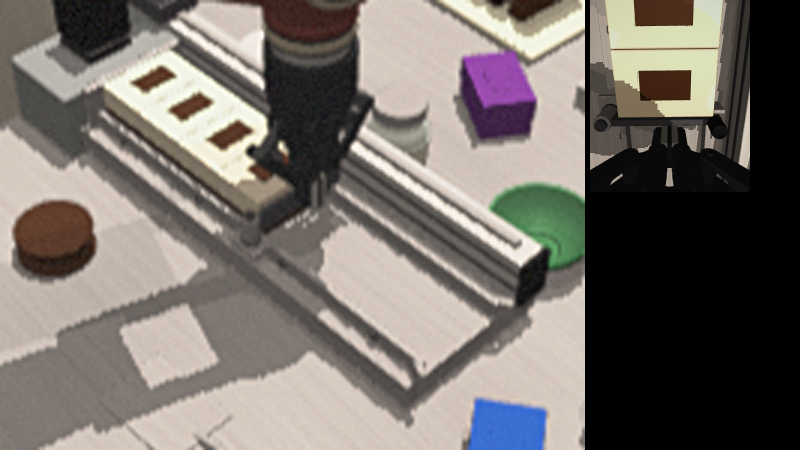

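The gate is on its stop: 10 N at the predicted spot, 9.6 mm behind the row-contact pose, where 10 mm was expected. Now backing off and rising.

play_rows --commands '[{"dx":-1,"dy":0,"dz":0,"rx":0,"ry":0,"rz":0,"claw":1},{"dx":-3,"dy":0,"dz":0,"rx":0,"ry":0,"rz":0,"claw":1},{"dx":-5,"dy":0,"dz":0,"rx":0,"ry":0,"rz":0,"claw":1},{"dx":-7,"dy":0,"dz":-4,"rx":0,"ry":0,"rz":0,"claw":1},{"dx":-7,"dy":0,"dz":-9,"rx":0,"ry":0,"rz":0,"claw":1}]'

```text
time: 12.75
tool_pos: [0.5661, -0.1442, 0.1228]
tool_rot: [-0.001, 0.691, 0.722, -0.002]
contact_force: [1.3, 0.3, 0.8]
gripper_width: 0.0
```

play_rows --commands '[{"dx":-1,"dy":0,"dz":-4,"rx":0,"ry":0,"rz":0,"claw":1},{"dx":-2,"dy":0,"dz":-8,"rx":0,"ry":0,"rz":0,"claw":1},{"dx":-2,"dy":0,"dz":-8,"rx":0,"ry":0,"rz":0,"claw":1},{"dx":-2,"dy":0,"dz":-8,"rx":0,"ry":0,"rz":0,"claw":1}]'

```text
time: 13.15
tool_pos: [0.5678, -0.1646, 0.2042]
tool_rot: [0.0, 0.692, 0.722, -0.001]
contact_force: [-1.2, 0.1, -0.1]
gripper_width: 0.003
```

```bash
python3 - <<'E'
from h import *
from plant import grab_frame,monitor
s=monitor.state();print(s['time'],s['tool_pos'],s['contact_force'])
L=[]
def box(x0,x1,y0,y1,z0,z1,c):
    pts=[(x,y,z) for z in(z0,z1) for x,y in((x0,y0),(x1,y0),(x1,y1),(x0,y1))]
    for i in range(4): L.append((pts[4+i],pts[4+(i+1)%4],c))
box(-.04,.04,-.02,.2,.035,.081,(0,0,255))
box(-.054,.043,-.03,-.024,.056,.078,(255,0,255))
full=grab_frame('side');cv2.imwrite('pics/end_full.png',full)
o=(150,135);im=cv2.resize(full[135:285,150:345],None,fx=4,fy=4,interpolation=cv2.INTER_CUBIC)
cv2.imwrite('pics/end0.png',im.copy())
for a,b,c in L:
    p=(proj('side',l2w((.559,-.035,.043),[a,b]))-o+.5)*4-.5
    cv2.line(im,tuple(int(v) for v in p[0]),tuple(int(v) for v in p[1]),c,1,cv2.LINE_AA)
cv2.imwrite('pics/end1.png',im)
cv2.imwrite('pics/end_scene.png',grab_frame('scene'))
E
```

```text
13.15 [ 0.56781349 -0.16458941  0.20420715] [-1.24404013  0.10376566 -0.12744665]
```

View pics/end1.png

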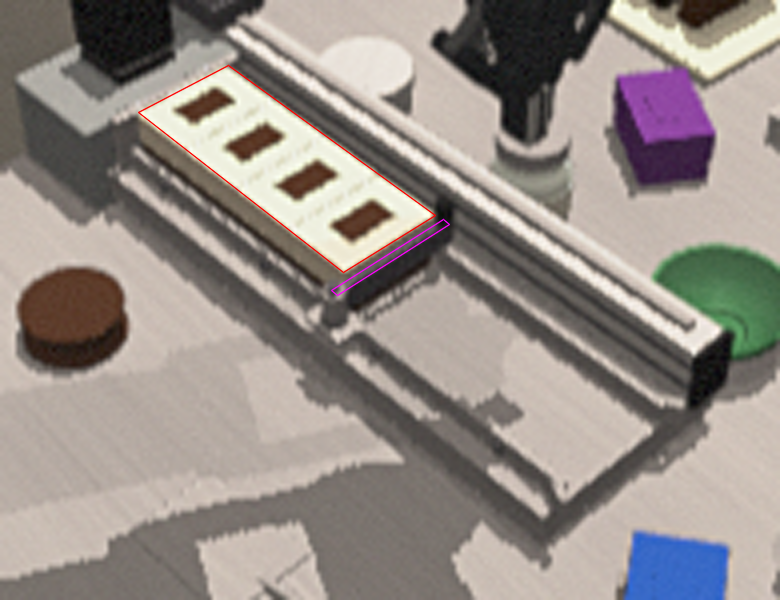

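View pics/end_scene.png

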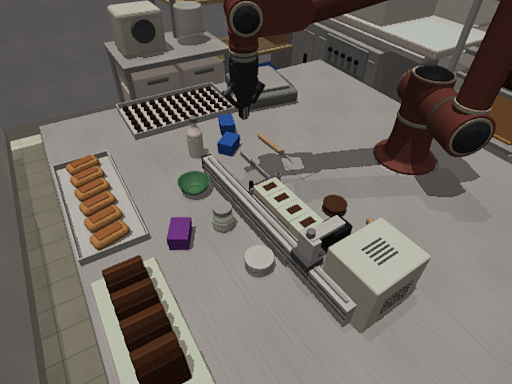

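View pics/end_full.png

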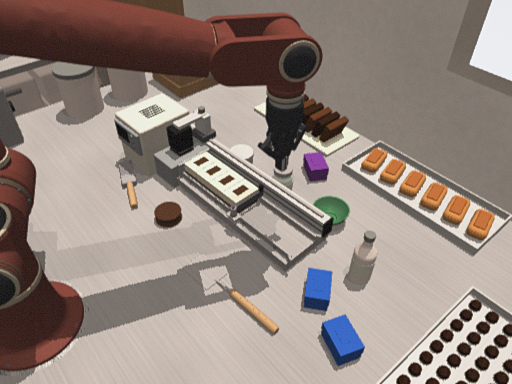

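The row's lids match the predicted home outline (side crop 140-435, 68-270). The gate bar is square across behind them with its post at (443, 210), and the bystanders look unmoved. Handing in.

```bash
python3 -c "
from plant import ticket
print(ticket.job_done())"
```

```text
the job is handed in; nothing more can be done
None
```

I pushed the row home by the rear box only and swung the gate shut behind it. I then backed the arm clear and handed the job in at about 13 s. No verdict was reported.

- **Row home:** the push took 3–4 N along the lane, then rose to 14 N and stopped at the expected place. In the final picture the lids match the predicted home outline.
- **Gate shut:** it came up against its stop at 10 N, 9.6 mm behind the row-contact position (10 mm expected). In the picture it lies square across the lane.
- **Everything else:** the bystanders look unmoved in both final views. The force on the tool was about 1 N when I handed in, within the sensor's noise.
- **Disagreement found:** the closed finger tips sat about 25–30 mm short of the reported TCP. My first approach at TCP z = 0.05 therefore passed just over box 4's lid with no contact force. I backed off, lowered the tool to allow for this, and checked by picture and force before pushing.

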